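# Empty the coffee machine's used-capsule drawer into the recycling caddy

## Robot

A 7-joint arm with a two-finger parallel gripper is mounted at the origin on a cart in front of the work surface, level with it; the furniture and walls round the work are solid. World frame = base frame: x ahead of the robot, y to its left, z up, the work surface at z = 0. Lengths are in m, angles in rad, forces in N, time in s.
With the tool pointing down it reaches from about 0.425 to 0.875 m from the base axis. Payload 4.7 kg.
Tool frame: the origin (TCP) lies where the fingers leave the gripper's body, on its centre line; the fingertips stand 70 mm ahead of it and the grasp point (between the pads) lies 51 mm ahead of it; z points along the fingers, y is the line along which they close (so a half turn about z gives the same grasp; the last joint's range is limited). The gripper opens to 87 mm and grips with 3 to 60 N. Pads are 19 mm wide; open, the fingers measure 117 mm over their backs; the gripper's body (75 mm by 190 mm) begins 51 mm behind the grasp point.
Start: joints at [1.174, 0.321, -0.07, 1.45, 0.023, 1.371, -0.057], TCP at [0.26, -0.596, 0.292] pointing down, gripper open.
Joint ranges: [-2.86, 2.86], [-0.3, 2.09], [-1.38, 1.24], [0.06, 2.45], [-1.56, 4.7], [0.09, 2.05], [-2.69, 2.69]. Speed limits (rad/s): [2.57, 2.57, 3.14, 3.14, 3.14, 3.14, 3.14].

## Interface

Orientations are given as a rotation vector (axis times angle).
In Python, from bench import ctrl gives the robot as it stands.
- The arm moves only by the tool drive_tool, never from a script. Its argument "motion" is a list of rows, each a list of 3 entries, a list of its own where there are three numbers: the shift along the tool's x, y, z in cm, then the turn, a rotation vector about the tool's x, y, z in degrees, then the opening, from -1 (shut) to 1 (fully open). In form: [[[x, y, z], [ax, ay, az], claw], ...]. A call has 1 to 12 rows; each row shifts and turns the commanded pose from where the row before left it, along the tool's axes as they then stand; what a row does not reach is not made up. A row lasts 1/8 s, in which the tool goes at most 62.5 mm and 10.7 degrees, less where a joint would pass 70% of its speed; a pose out of reach is approached as far as the arm can. A call with a gripper value outside its range is refused whole. The fingers move at their own pace and stop on an object; "force" is the grip in N (left out, the last holds). Time passes only in rows, so rows that do not move let the fingers close. It gives the time, the measured TCP pose, the force, the opening and the grip force at its end, in the units of the state.
- ctrl.get_state(): the state, without advancing time (a new reading comes with each control period).
- ctrl.get_image(name): name is "scene" or "top" or "wrist"; returns the picture (400x640x3 uint8, red, green, blue); there is no depth.
- ctrl.calibration(name): a dict with "K" (3x3 intrinsics, pixels), "origin" and "attitude" of the camera in the world; the wrist camera has in their place "tool_from_camera" (4x4, takes a point from camera to tool coordinates, whose origin is the TCP and whose axes are the flange's). Camera axes: x right, y up, looking along -z (the intrinsics and any distortion apply to the point x, -y, -z); pixel columns grow to the right and rows downward; lengths in m; the calibration is good to about 2 mm. A picture is of the moment at which its call begins: read the wrist's pose just before it. calibration takes no time and is no camera call.
- ctrl.close_job(): hands the job in; it is judged then, once.
The state is a dict: "time": time; "joint_positions": joint angles; "qd": joint speeds; "joint_torque": joint torques, N m; "position": TCP position; "tool_rot": TCP orientation; "ft_force": force on the tool from outside, world axes, zero at the start; "torque": the same for the moment, N m; "grip_width": opening from 0.0 (shut) to 1.0 (fully open); "grip_force": force on a finger pad.
Only numpy, scipy, OpenCV 4.12 (cv2) and the standard library are available. Lean on these libraries where they do the work, as an engineer would, in place of code of your own. Each camera call takes 0.05 s, during which the arm holds its last target. There are 200 camera calls.

## Task

Empty the used capsules out of the coffee machine: press the red catch on its deck so that the used-capsule drawer pops out, draw the drawer out fully by its pull, and put all three used capsules into the recycling caddy. Then push the drawer back in, fully home, until the catch clicks and holds it, and leave the drawer shut with the capsules lying loose in the upright caddy. Leave the caddy, the fresh capsules and everything else on the worktop where they stand.

Things in the scene. Friction and masses are not known exactly. Their poses are not given: they have to be found in the camera images.
- coffee_machine: black coffee machine fixed on the worktop. Origin: worktop height, drawer's centre line, 100 mm behind the cup deck's front edge; x to its back (drawer slides out along -x), y to its left, z up. In this frame: low flat deck over the drawer, x -100 to 40 mm, 64 mm high, y -92 to 75; behind it (x > 40) the tower, 240 high; the brewing head overhangs the deck, x -5 to 40, |y| < 45, from 139 to 240 mm up
- drawer (a joint): travel of the used-capsule drawer, m: 0 = shut and held by the catch, 0.165 = fully out (stop; it cannot be lifted off). Pressing the catch lets a spring pop it out about 25 mm, where it stays; it slides with 1 N friction. To latch, push it against spring and catch (10 to 20 N) to 0 or just below (stop at -0.003); unlatched it springs out again about 20 mm
- drawer_pull (a point): point in the drawer's pull, moves with it: an upright aluminium fin in the middle of the drawer front, 14 mm thick (machine y), sticking 28 mm out of the front, from 12 to 48 mm above the worktop, sides free. The point is 32 mm above the worktop, 13 mm behind the fin's outer end. Axes as the machine's
- drawer_floor (a point): centre of the drawer tray's floor, 10 mm above the worktop, moves with it; axes as the machine's. Tray open at the top, inside 128 mm (machine x) by 112 mm (y), walls 4 mm, rim 34 mm above the worktop; drawer front 7 mm thick, top at 48 mm. Fully out, the tray's rear wall stands 29 mm in front of the deck's edge
- catch (a joint): how far the catch button is pressed down, m: 0 = up, 0.010 = fully down. It frees the drawer from about 7 mm down; its spring pushes back with up to 5 N and lifts it again when let go
- catch_top (a point): centre of the top face of the catch button: a red button 24 x 20 mm on the right front corner of the cup deck, 76 mm above the worktop, standing 12 mm proud of the deck; press it straight down
- used_purple: used purple coffee capsule standing in the drawer, foil flange down: flange diameter 37 mm, 2 mm thick; above it a nearly straight round body, diameter 29 mm, up to 23 mm; domed top at 29 mm with three pierced holes; about 15 g. Origin: centre of the flange's underside, z up. Grip it from above round the body, fingers towards the drawer's left and right
- used_gold: used gold coffee capsule standing in the drawer, foil flange down: flange diameter 37 mm, 2 mm thick; above it a nearly straight round body, diameter 29 mm, up to 23 mm; domed top at 29 mm with three pierced holes; about 15 g. Origin: centre of the flange's underside, z up. Grip it from above round the body, fingers towards the drawer's left and right
- used_green: used dark green coffee capsule standing in the drawer, foil flange down: flange diameter 37 mm, 2 mm thick; above it a nearly straight round body, diameter 29 mm, up to 23 mm; domed top at 29 mm with three pierced holes; about 15 g. Origin: centre of the flange's underside, z up. Grip it from above round the body, fingers towards the drawer's left and right
- caddy: grey-green open recycling caddy, loose on the worktop, outside 190 mm (its x) by 140 mm (its y), rim lip 200 x 150, 85 mm high, walls and floor 4 mm, about 0.6 kg; a wire bail hangs folded at one side below the rim. Origin: centre of the underside, z up
- fresh_blue: sealed, unused dark-blue coffee capsule, same form and size as the used ones, standing on the worktop left of the machine; leave alone
- fresh_gold: sealed, unused gold coffee capsule beside the blue one; leave alone
- cup: white porcelain coffee cup, 95 x 120 x 62 mm, on the worktop behind the machine; leave alone
- mug: blue mug, 82 x 112 x 94 mm, at the back left of the worktop; leave alone
- small_jug: small white plastic jug, 84 x 139 x 86 mm, at the back left of the worktop; leave alone

How it is judged:
By the outcome, as a careful person would: the job done as asked, in the order asked, and still so for the second after the job is handed in, with the robot touching nothing.
It also fails if it takes over 72 s, if anything falls off the work surface, if the arm or the gripper's body presses on something with over 40 N, if the wrist force passes 120 N, or if a joint passes its speed limit or range.

## Working session

There is one attempt and no reset: what is moved stays moved. The work goes in short steps, Python scripts to look and compute and a tool call to move; the robot and the scene stay as the last step left them, time stands still between calls to the robot, and variables do not carry over. Pictures are saved under pics/ and viewed, at most 10 in all, crops included, and the job is handed in when it is done.

Besides the shell and the picture viewer there is one more tool, called by a JSON object that holds its "fn" and its "kwargs". drive_tool: Moves the arm, as the interface text tells. Its arguments: {"type":"object","properties":{"motion":{"type":"array","items":{"type":"array"}},"force":{"type":"number"}},"required":["motion"]}

```bash
mkdir -p pics; cat > h.py <<'E'
import numpy as np, cv2
from bench import ctrl
from scipy.spatial.transform import Rotation as R
def cam(name):
    c=ctrl.calibration(name); K=np.array(c["K"])
    if "tool_from_camera" in c:
        s=ctrl.get_state(); T=np.eye(4); T[:3,:3]=R.from_rotvec(s["tool_rot"]).as_matrix(); T[:3,3]=s["position"]
        T=T@np.array(c["tool_from_camera"])
    else:
        T=np.eye(4); a=np.array(c["attitude"]); T[:3,:3]=a if a.shape==(3,3) else R.from_rotvec(a).as_matrix(); T[:3,3]=c["origin"]
    return K,T,c
def ray(K,T,uv,z):
    d=np.linalg.inv(K)@[uv[0],uv[1],1]; d=T[:3,:3]@(d*[1,-1,-1]); o=T[:3,3]
    return o+d*(z-o[2])/d[2]
def shot(name,f=None):
    K,T,c=cam(name); im=ctrl.get_image(name)
    if f: cv2.imwrite("pics/"+f,cv2.cvtColor(im,cv2.COLOR_RGB2BGR))
    return im,K,T
E
python3 - <<'E'
from h import *
for n in ("scene","top","wrist"): print(n,ctrl.calibration(n))
shot("top","top0.png"); shot("scene","scene0.png"); print(ctrl.get_state())
E
```

```text
scene {'K': array([[375.90609746,   0.        , 318.26053751],
       [  0.        , 375.90609746, 197.83217667],
       [  0.        ,   0.        ,   1.        ]]), 'origin': array([0.14882551, 0.64413013, 0.66062052]), 'attitude': array([ 0.35632576, -1.10307235, -2.28028318])}
top {'K': array([[361.90861361,   0.        , 314.35193225],
       [  0.        , 361.90861361, 196.69589283],
       [  0.        ,   0.        ,   1.        ]]), 'origin': array([0.52521052, 0.05201973, 0.95190516]), 'attitude': array([ 0.05023549, -0.05295933, -1.58014446])}
wrist {'K': array([[285.06562901,   0.        , 316.98977507],
       [  0.        , 285.06562901, 197.76547541],
       [  0.        ,   0.        ,   1.        ]]), 'tool_from_camera': array([[-2.53719403e-06,  9.69264744e-01,  2.46020032e-01,
         6.78160309e-02],
       [ 9.99999996e-01, -1.95599852e-05,  8.73749909e-05,
         4.96014493e-04],
       [ 8.95016464e-05,  2.46020032e-01, -9.69264740e-01,
        -9.33334401e-02],
       [ 0.00000000e+00,  0.00000000e+00,  0.00000000e+00,
         1.00000000e+00]])}
{'time': 0.1, 'joint_positions': array([ 1.17411385,  0.32179103, -0.07008191,  1.45152948,  0.02262178,
        1.37081718, -0.05687424]), 'qd': array([-0.00015523, -0.0002504 ,  0.0005041 , -0.00346839,  0.00072587,
       -0.00034529, -0.00082352]), 'joint_torque': array([-3.04030018e-04, -4.92572057e+01, -4.05618399e-01, -3.13400209e+01,
       -6.40631374e-02,  3.94470873e-02,  9.91757042e-05]), 'position': array([ 0.25936863, -0.59560643,  0.2912552 ]), 'tool_rot': array([-3.07388410e+00, -6.40467052e-01,  7.38054918e-04]), 'ft_force': array([ 0.44415309, -0.59977435,  0.73072861]), 'torque': array([0.01191611, 0.03475751, 0.00341352]), 'grip_force': 0.0, 'grip_width': 0.9994468635271755}
```

View pics/top0.png

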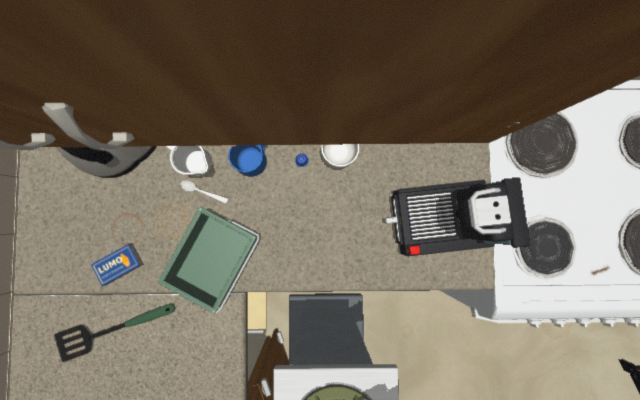

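View pics/scene0.png

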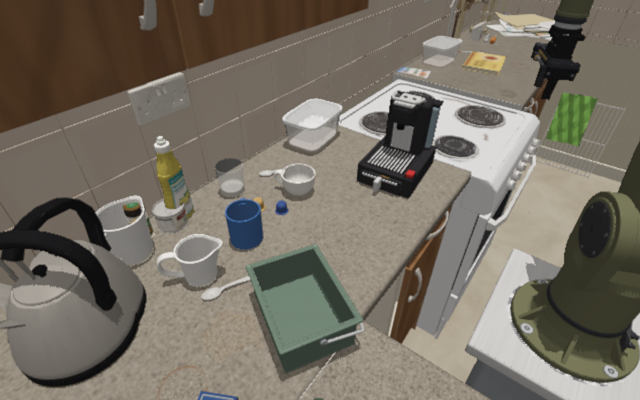

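The top view shows the machine facing left in the image (world +y), with its pull at about (390,220) and the red catch at (414,250). The caddy is at about (210,258). Next I measure these.

```bash
cat > m.py <<'E'
from h import *
im,K,T=shot("top"); hsv=cv2.cvtColor(im,cv2.COLOR_RGB2HSV)
h,s,v=cv2.split(hsv)
red=(((h<6)|(h>174))&(s>180)&(v>120)).astype(np.uint8); red[:, :380]=0; red[:,440:]=0
m=cv2.moments(red,True); c=(m['m10']/m['m00'],m['m01']/m['m00']); print("catch",m['m00'],c,ray(K,T,c,.076))
g=((h>55)&(h<95)&(s>40)).astype(np.uint8); g[300:,:]*=1
n,l,st,ce=cv2.connectedComponentsWithStats(g); i=1+np.argmax(st[1:,4])
cn=cv2.findContours((l==i).astype(np.uint8),0,2)[0][0]; r=cv2.minAreaRect(cn); b=cv2.boxPoints(r)
P=np.array([ray(K,T,p,.085)[:2] for p in b]); print("caddy",st[i],b.tolist(),P,P.mean(0),np.linalg.norm(P-np.roll(P,1,0),axis=1))
# deck corners: black blob
sc,KS,TS=shot("scene"); hs=cv2.cvtColor(sc,cv2.COLOR_RGB2HSV)
h,s,v=cv2.split(hs); red=(((h<6)|(h>174))&(s>180)&(v>100)).astype(np.uint8); red[:, :390]=0; red[:,430:]=0
m=cv2.moments(red,True); c=(m['m10']/m['m00'],m['m01']/m['m00']); print("catch scene",m['m00'],c,ray(KS,TS,c,.074))
big=cv2.resize(cv2.cvtColor(im,cv2.COLOR_RGB2BGR)[165:275,375:535],None,fx=5,fy=5,interpolation=2); cv2.imwrite("pics/crop1.png",big)
E
python3 m.py
```

```text
catch 77.0 (414.09090909090907, 249.63636363636363) [ 0.45287407 -0.18819957  0.076     ]
caddy [ 159  208   97  105 5363] [[157.60983276367188, 281.9571228027344], [199.73199462890625, 205.61074829101562], [256.5159606933594, 236.93984985351562], [214.393798828125, 313.2862243652344]] [[0.38397802 0.42254324]
 [0.56348312 0.32501633]
 [0.48744048 0.18898763]
 [0.30994016 0.28786018]] [0.43621044 0.30610185] [0.15369167 0.20428798 0.1558406  0.20318007]
catch scene 46.0 (409.82608695652175, 173.54347826086956) [ 0.45267145 -0.18567048  0.074     ]
```

View pics/crop1.png

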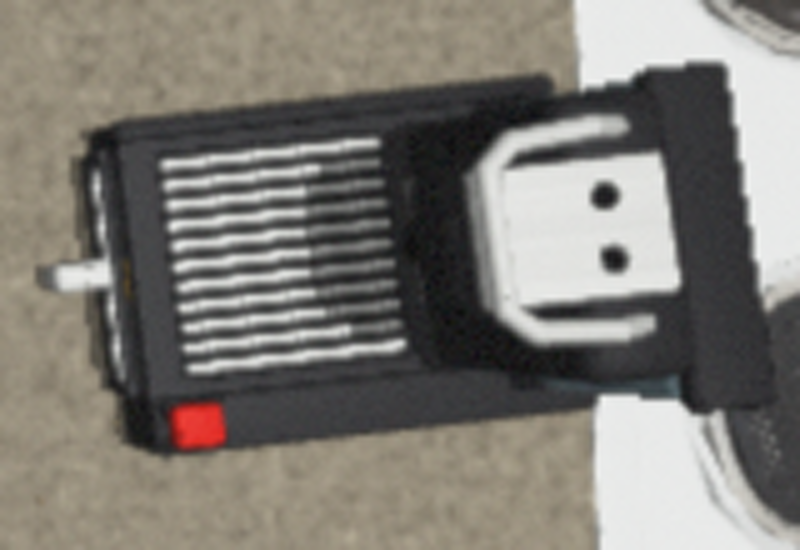

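The crop shows the pull from (40,275) to (105,268), the grille bars tilted about 6°, and the catch centred at (200,425). I'll work out the machine axes from these.

```bash
python3 - <<'E'
from h import *
K,T,_=cam("top")
p=lambda u,v,z: ray(K,T,(375+u/5,165+v/5),z)[:2]
for a,b in (((163,163),(380,143)),((188,370),(405,345)),((175,215),(390,192)),((180,305),(310,291))):
    d=p(*b,.064)-p(*a,.064); print(np.degrees(np.arctan2(d[1],d[0])))
e=p(40,275,.048); print("fin end",e,"base",p(105,268,.048))
print("deck FL",p(108,128,.064),"FR",p(155,452,.064))
th=np.radians(-84); x=np.array([np.cos(th),np.sin(th)]); y=np.array([-x[1],x[0]])
c=np.array([.4529,-.1875]); print("catch rel fin end",(c-e)@x,(c-e)@y, "caddy yaw", np.degrees(np.arctan2(.3250-.4225,.5635-.3840)))
E
```

```text
-85.30249666944059
-84.05720400694754
-84.47773861245264
-84.46119480232043
fin end [ 0.52467087 -0.1203998 ] base [ 0.5278298  -0.15290534]
deck FL [ 0.59657166 -0.15246302] FR [ 0.43816284 -0.17140276]
catch rel fin end 0.05923051926911014 -0.07839158532170358 caddy yaw -28.509724857546445
```

{"fn": "drive_tool", "kwargs": {"motion": [[[0,0,-1.3],[0,0,-10.3],-1],[[0,0,-1.3],[0,0,-10.3],-1],[[0,0,-1.3],[0,0,-10.3],-1],[[0,0,-1.3],[0,0,-10.3],-1],[[0,0,-1.3],[0,0,-10.3],-1],[[0,0,-1.3],[0,0,-10.3],-1],[[0,0,-1.3],[0,0,-10.3],-1],[[0,0,0],[0,0,0],-1]]}}

```text
time: 1.2
position: [0.2597, -0.5962, 0.3842]
tool_rot: [2.111, 2.325, -0.001]
ft_force: [0.4, 0.5, -0.6]
grip_width: 0.171
grip_force: 0.0
```

```bash
cat >> h.py <<'E'
def delta(target, yaw=None):
    s=ctrl.get_state(); M=R.from_rotvec(s["tool_rot"]).as_matrix()
    print("t",round(s["time"],2),"pos",s["position"].round(4),"x-yaw",np.degrees(np.arctan2(M[1,0],M[0,0])).round(2),"zax",M[:,2].round(3),"F",s["ft_force"].round(1),"grip",round(s["grip_width"],3),round(s["grip_force"],1))
    print("delta tool cm",(M.T@(np.array(target)-s["position"])*100).round(2))
E
python3 -c "
from h import *
delta([.453,-.187,.36])"
```

```text
t 1.2 pos [ 0.2597 -0.5962  0.3842] x-yaw 95.52 zax [ 0.001 -0.002 -1.   ] F [ 0.4  0.5 -0.6] grip 0.171 0.0
delta tool cm [38.88 23.18  2.37]
```

{"fn": "drive_tool", "kwargs": {"motion": [[[3.9,2.3,0],[0,0,0],-1],[[3.9,2.3,0],[0,0,0],-1],[[3.9,2.3,0],[0,0,0],-1],[[3.9,2.3,0],[0,0,0],-1],[[3.9,2.3,0],[0,0,0],-1],[[3.9,2.3,0],[0,0,0],-1],[[3.9,2.3,0],[0,0,0],-1],[[3.9,2.3,0],[0,0,0],-1],[[3.9,2.3,0.8],[0,0,0],-1],[[3.8,2.3,1.5],[0,0,0],-1],[[0,0,0],[0,0,0],-1]]}}

```text
time: 2.58
position: [0.451, -0.1819, 0.3587]
tool_rot: [-2.103, -2.33, -0.0]
ft_force: [-0.3, -0.2, -0.4]
grip_width: 0.005
grip_force: 0.0
```

```bash
cat > w.py <<'E'
from h import *
import sys
delta([.453,-.187,.15])
im,K,T=shot("wrist",sys.argv[1]); h,s,v=cv2.split(cv2.cvtColor(im,cv2.COLOR_RGB2HSV))
red=(((h<6)|(h>174))&(s>180)&(v>100)).astype(np.uint8)
n,l,st,ce=cv2.connectedComponentsWithStats(red); i=1+np.argmax(st[1:,4]); print("catch",st[i],ce[i],ray(K,T,ce[i],.076))
E
python3 w.py w1.png
```

```text
t 2.58 pos [ 0.451  -0.1819  0.3587] x-yaw 95.86 zax [-0.002  0.002 -1.   ] F [-0.3 -0.2 -0.4] grip 0.005 0.0
delta tool cm [-0.57  0.18 20.87]
catch [313 175  14  17 212] [319.16037736 183.03773585] [ 0.45522566 -0.18920094  0.076     ]
```

View pics/w1.png

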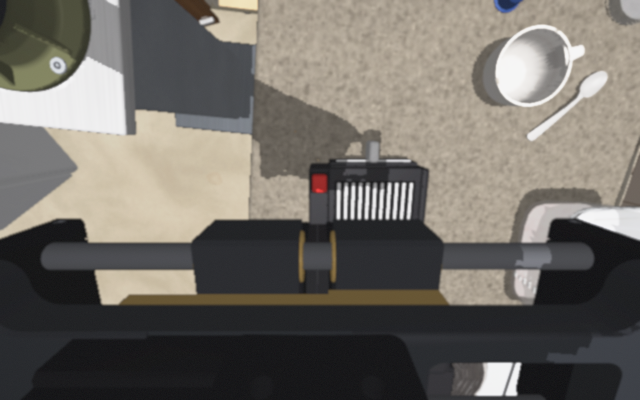

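The wrist view shows the catch at (319,183), the pull at about (373,145), and the grille bars upright, so the yaw is aligned. I descend and press.

{"fn": "drive_tool", "kwargs": {"motion": [[[-0.6,0.2,4],[0,0,0],-1],[[0,0,5],[0,0,0],-1],[[0,0,5],[0,0,0],-1],[[0,0,4],[0,0,0],-1],[[0,0,2],[0,0,0],-1],[[0,0,0.8],[0,0,0],-1],[[0,0,0.6],[0,0,0],-1],[[0,0,0.6],[0,0,0],-1],[[0,0,0.2],[0,0,0],-1],[[0,0,0],[0,0,0],-1]]}}

```text
time: 3.88
position: [0.4531, -0.1927, 0.1389]
tool_rot: [2.109, 2.326, -0.001]
ft_force: [-1.3, -1.9, 3.7]
grip_width: 0.006
grip_force: 1.8
```

```bash
python3 - <<'E'
from h import *
delta([.453,-.187,.15])
im,K,T=shot("top"); a=cv2.cvtColor(im,cv2.COLOR_RGB2BGR)[150:280,340:500]; b=cv2.resize(a,None,fx=4,fy=4)
cv2.imwrite("pics/t2.png",b)
E
```

```text
t 3.88 pos [ 0.4531 -0.1927  0.1389] x-yaw 95.61 zax [ 0.001 -0.001 -1.   ] F [-1.3 -1.9  3.7] grip 0.006 1.8
delta tool cm [ 0.57  0.05 -1.11]
```

View pics/t2.png

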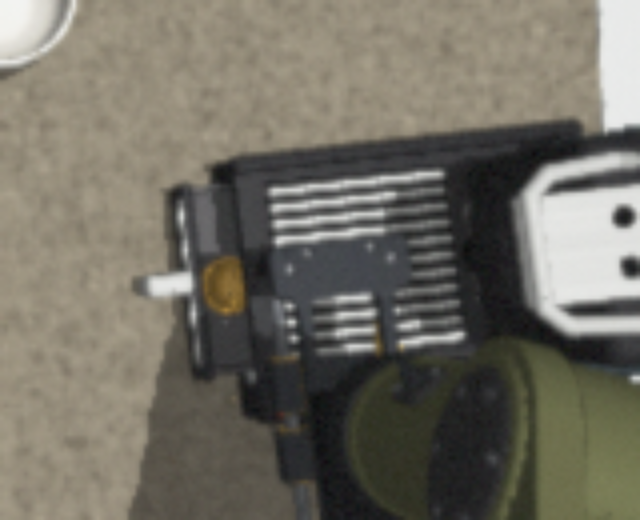

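The top view shows the drawer popped out, the pull end at crop (135,285), and the gold capsule at (222,285). I go above the pull and look.

{"fn": "drive_tool", "kwargs": {"motion": [[[0,0,-3],[0,0,0],-1],[[0,0,-4],[0,0,0],0.2],[[1.7,2,0],[0,0,0],0.2],[[3,3,0],[0,0,0],0.2],[[3,2.8,0],[0,0,0],0.2],[[0,0,0],[0,0,0],0.2]]}}

```text
time: 4.68
position: [0.5245, -0.1034, 0.2084]
tool_rot: [-2.101, -2.334, -0.005]
ft_force: [-1.3, 0.0, 0.5]
grip_width: 0.491
grip_force: 0.0
```

```bash
python3 - <<'E'
from h import *
delta([.523,-.108,.083])
shot("wrist","w2.png"); im,K,T=shot("top"); b=im[213:232,365:382]; print(cv2.cvtColor(b,cv2.COLOR_RGB2GRAY)[::2])
E
```

```text
t 4.67 pos [ 0.5245 -0.1034  0.2084] x-yaw 96.01 zax [ 0.002  0.003 -1.   ] F [-1.3  0.   0.5] grip 0.491 0.0
delta tool cm [-0.48 -0.22 12.54]
[[ 86  91  86  84  83  83  84  82  81  74  62  69  77  68  75  55  43]
 [ 82  84  89  83  82  88  89  84  84  80  66  72  82  69  69  61  31]
 [ 81  88  91  88  86  84  85  87  87  84  68  69  81  69  68  52  28]
 [ 87  89  92  88  85  88  92  89  86  86  74  66  73  71  73  64  30]
 [ 87  89  94  92  84  82  88  86  84  88  82  64  64  77  81 112  48]
 [ 88  90  89  85  80  79  84  84  84  88  85  67  71  83  77  92  51]
 [ 87  85  88  89  88  84  84  85  88  88  84  71  71  80  66  63  48]
 [ 86  87  92  89  86  82  85  89  84  82  78  73  69  73  68  60  45]
 [ 83  88  86  86  87  82  84  86  84  88  84  84  66  68  71  64  65]
 [ 86  85  89  87  93  90  89  89  86  85  84  81  69  71  84  67  63]]
```

View pics/w2.png

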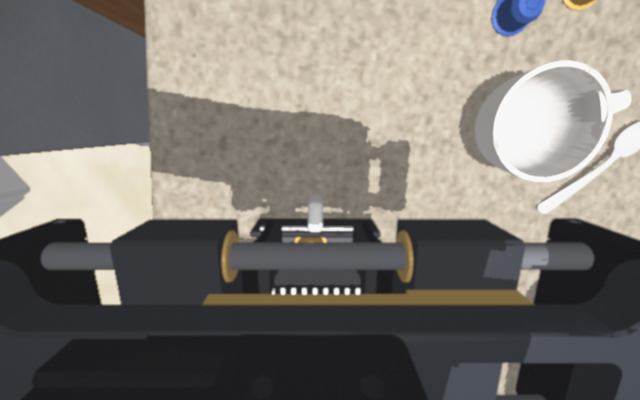

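The wrist view shows the pull between the fingers, with its end at (315,196) and its base at (317,230).

```bash
python3 - <<'E'
from h import *
K,T,_=cam("wrist")
e=ray(K,T,(315.5,196),.048); b=ray(K,T,(317,229),.048); print(e,b,(e-b))
o=np.array([-.0976,.9952,0]); p=e-.013*o; p[2]=.083; delta(p)
E
```

```text
[ 0.52189295 -0.10321588  0.048     ] [ 0.5264445  -0.13495426  0.048     ] [-0.00455154  0.03173838  0.        ]
t 4.78 pos [ 0.5227 -0.1073  0.2079] x-yaw 95.71 zax [-0.001  0.    -1.   ] F [-0.2 -0.   0.3] grip 0.559 0.0
delta tool cm [-0.89 -0.04 12.49]
```

{"fn": "drive_tool", "kwargs": {"motion": [[[-0.4,0.1,3],[0,0,0],0.2],[[0,0,4],[0,0,0],0.2],[[0,0,3.5],[0,0,0],0.2],[[0,0,1.7],[0,0,0],0.2],[[0,0,0.2],[0,0,0],0],[[0,0,0],[0,0,0],-1],[[0,0,0],[0,0,0],-1],[[0,0,0],[0,0,0],-1],[[0,0,0],[0,0,0],-1],[[0,0,0],[0,0,0],-1]], "force": 15}}

```text
time: 6.02
position: [0.5239, -0.1118, 0.0847]
tool_rot: [-2.109, -2.328, 0.002]
ft_force: [-4.0, -0.5, 5.2]
grip_width: 0.159
grip_force: 15.0
```

{"fn": "drive_tool", "kwargs": {"motion": [[[1,0,0],[0,0,0],-1],[[2,0,0],[0,0,0],-1],[[3,0,0],[0,0,0],-1],[[3,0,0],[0,0,0],-1],[[2.5,0,0],[0,0,0],-1],[[1.5,0,0],[0,0,0],-1],[[0.7,0,0],[0,0,0],-1],[[0.4,0,0],[0,0,0],-1],[[0.3,0,0],[0,0,0],-1],[[0,0,0],[0,0,0],-1]]}}

```text
time: 7.28
position: [0.5099, 0.0288, 0.0847]
tool_rot: [2.109, 2.325, -0.007]
ft_force: [-3.4, -7.0, 6.9]
grip_width: 0.162
grip_force: 15.0
```

The drawer is at its stop after 141 mm of travel. I release, rise and look into the tray.

{"fn": "drive_tool", "kwargs": {"motion": [[[-0.2,0,0],[0,0,0],0.2],[[0,0,0],[0,0,0],0.2],[[0,0,0],[0,0,0],0.2],[[0,0,-4],[0,0,0],0.2],[[-2,0,-5],[0,0,0],0.2],[[-4,0,-5],[0,0,0],0.2],[[-5,0,-4],[0,0,0],0.2],[[-4,0,0],[0,0,0],0.2],[[0,0,0],[0,0,0],0.2],[[0,0,0],[0,0,0],0.2]]}}

```text
time: 8.52
position: [0.5247, -0.1162, 0.2616]
tool_rot: [-2.107, -2.328, -0.001]
ft_force: [-0.1, 0.5, -0.4]
grip_width: 0.599
grip_force: 0.0
```

```bash
python3 - <<'E'
from h import *
delta([.519,-.058,.075])
shot("wrist","w3.png")
E
```

```text
t 8.53 pos [ 0.5247 -0.1162  0.2616] x-yaw 95.69 zax [-0.001  0.001 -1.   ] F [-0.1  0.5 -0.4] grip 0.599 0.0
delta tool cm [ 5.83  0.02 18.67]
```

View pics/w3.png

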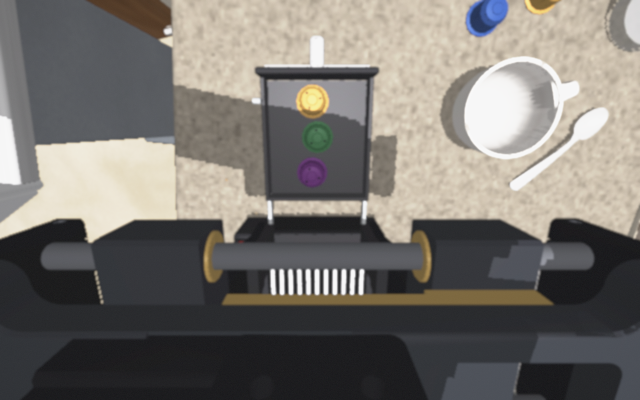

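The wrist view shows the tray fully open, with gold at (312,101), green at (317,137) and purple at (312,173). All three are on the centre line with free sides.

```bash
cat > caps.py <<'E'
from h import *
def caps():
    im,K,T=shot("wrist"); h,s,v=cv2.split(cv2.cvtColor(im,cv2.COLOR_RGB2HSV)); out={}
    for n,(a,b) in dict(gold=(15,32),green=(40,85),purple=(135,165)).items():
        m=((h>=a)&(h<=b)&(s>90)&(v>30)).astype(np.uint8); m[:60]=0; m[200:]=0; m[:,:265]=0; m[:,375:]=0
        k,l,st,ce=cv2.connectedComponentsWithStats(m)
        if k<2: print(n,"none"); continue
        i=1+np.argmax(st[1:,4]); c=st[i][:2]+st[i][2:4]/2
        p=ray(K,T,c,.030); print(n,st[i],p.round(4)); p[2]=.076; out[n]=p
    return out
if __name__=="__main__":
    o=caps()
    for n,p in o.items(): print(n); delta(p)
E
python3 caps.py
```

```text
gold [296  85  33  34 810] [ 0.5116 -0.025   0.03  ]
green [303 123  28  29 408] [ 0.5202 -0.062   0.03  ]
purple [297 158  30  29 665] [ 0.5185 -0.1018  0.03  ]
gold
t 8.62 pos [ 0.5248 -0.1155  0.2617] x-yaw 95.8 zax [-0.001  0.001 -1.   ] F [-0.1 -0.6  0.1] grip 0.6 0.0
delta tool cm [ 9.13 -0.39 18.58]
green
t 8.62 pos [ 0.5248 -0.1155  0.2617] x-yaw 95.8 zax [-0.001  0.001 -1.   ] F [-0.1 -0.6  0.1] grip 0.6 0.0
delta tool cm [ 5.36  0.1  18.58]
purple
t 8.62 pos [ 0.5248 -0.1155  0.2617] x-yaw 95.8 zax [-0.001  0.001 -1.   ] F [-0.1 -0.6  0.1] grip 0.6 0.0
delta tool cm [ 1.42 -0.48 18.57]
```

{"fn": "drive_tool", "kwargs": {"motion": [[[4,-0.4,0],[0,0,0],0.2],[[4,0,3],[0,0,0],0.2],[[1.1,0,5],[0,0,0],0.2],[[0,0,5],[0,0,0],0.2],[[0,0,3.5],[0,0,0],0.2],[[0,0,1.2],[0,0,0],0.2],[[0,0,0],[0,0,0],0.2],[[0,0,0],[0,0,0],-0.6],[[0,0,0],[0,0,0],-0.6],[[0,0,0],[0,0,0],-0.6],[[0,0,0],[0,0,0],-0.6]], "force": 8}}

```text
time: 10.0
position: [0.5124, -0.0275, 0.0858]
tool_rot: [2.109, 2.327, 0.0]
ft_force: [-1.2, -0.5, 4.8]
grip_width: 0.335
grip_force: 8.0
```

```bash
python3 - <<'E'
from h import *
c=np.array([.436,.306]);u=np.array([.879,-.477]);v=np.array([.477,.879])
for a,b in ((.035,-.01),(-.035,-.01),(0,.02)):
    delta([*(c+a*u+b*v),.11])
E
```

```text
t 10.0 pos [ 0.5124 -0.0275  0.0858] x-yaw 95.63 zax [ 0.001 -0.001 -1.   ] F [-1.2 -0.5  4.8] grip 0.335 8.0
delta tool cm [31.14 -1.99 -2.44]
t 10.0 pos [ 0.5124 -0.0275  0.0858] x-yaw 95.63 zax [ 0.001 -0.001 -1.   ] F [-1.2 -0.5  4.8] grip 0.335 8.0
delta tool cm [35.07 -7.79 -2.45]
t 10.0 pos [ 0.5124 -0.0275  0.0858] x-yaw 95.63 zax [ 0.001 -0.001 -1.   ] F [-1.2 -0.5  4.8] grip 0.335 8.0
delta tool cm [35.59 -3.21 -2.45]
```

{"fn": "drive_tool", "kwargs": {"motion": [[[0,0,-4],[0,0,0],-0.6],[[0,0,-5],[0,0,0],-0.6],[[3,-0.7,-2.5],[0,0,0],-0.6],[[5,-1.1,0],[0,0,0],-0.6],[[5,-1.1,0],[0,0,0],-0.6],[[5,-1.1,0],[0,0,0],-0.6],[[5,-1.1,0],[0,0,0],-0.6],[[5,-1.1,0],[0,0,0],-0.6],[[4,-1.1,0],[0,0,0],-0.6],[[2.1,-0.6,0],[0,0,0],-0.6],[[1,0,0],[0,0,0],-0.6],[[0,0,0],[0,0,0],-0.6]]}}

```text
time: 11.5
position: [0.399, 0.3143, 0.2]
tool_rot: [-2.109, -2.328, 0.0]
ft_force: [0.2, -1.0, 0.3]
grip_width: 0.335
grip_force: 8.0
```

```bash
python3 - <<'E'
from h import *
delta([.4005,.314,.11]); shot("scene","s3.png")
E
```

```text
t 11.5 pos [0.399  0.3143 0.2   ] x-yaw 95.67 zax [-0. -0. -1.] F [ 0.2 -1.   0.3] grip 0.335 8.0
delta tool cm [-0.04  0.15  9.  ]
```

View pics/s3.png

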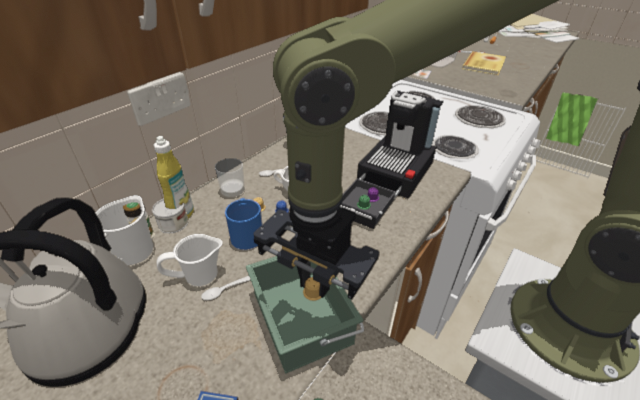

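The scene view shows the gold capsule held over the caddy at (313,290), with green and purple still in the drawer. I lower and release.

{"fn": "drive_tool", "kwargs": {"motion": [[[0,0.1,4],[0,0,0],-0.6],[[0,0,4],[0,0,0],-0.6],[[0,0,0.7],[0,0,0],-0.6],[[0,0,0],[0,0,0],0.05],[[0,0,0],[0,0,0],0.05],[[0,0,0],[0,0,0],0.05],[[0,0,-3.7],[0,0,0],0.05],[[0,0,-5],[0,0,0],0.05],[[-3,0.7,0],[0,0,0],0.2],[[-5,1.1,0],[0,0,0],0.2],[[-5,1.1,0],[0,0,0],0.2],[[-5,1.1,0],[0,0,0],0.2]]}}

```text
time: 13.05
position: [0.4579, 0.1378, 0.2011]
tool_rot: [2.108, 2.327, 0.002]
ft_force: [0.4, -0.7, -0.3]
grip_width: 0.6
grip_force: 0.0
```

{"fn": "drive_tool", "kwargs": {"motion": [[[-5,1.1,0],[0,0,0],0.2],[[-5,1.1,0],[0,0,0],0.2],[[-5,1.1,0],[0,0,0],0.2],[[-3.6,0.8,0],[0,0,0],0.2],[[-2,0.2,0],[0,0,0],0.2],[[0,0,0],[0,0,0],0.2]]}}

```text
time: 13.8
position: [0.5203, -0.0623, 0.2003]
tool_rot: [-2.112, -2.326, -0.0]
ft_force: [-0.6, -0.1, -0.1]
grip_width: 0.6
grip_force: 0.0
```

```bash
python3 - <<'E'
from h import *
delta([.5202,-.062,.085])
E
```

```text
t 13.8 pos [ 0.5203 -0.0623  0.2003] x-yaw 95.53 zax [ 0.  0. -1.] F [-0.6 -0.1 -0.1] grip 0.6 0.0
delta tool cm [ 3.000e-02 -1.000e-02  1.153e+01]
```

{"fn": "drive_tool", "kwargs": {"motion": [[[0,0,5],[0,0,0],0.2],[[0,0,4.5],[0,0,0],0.2],[[0,0,2],[0,0,0],0.2],[[0,0,0],[0,0,0],-0.6],[[0,0,0],[0,0,0],-0.6],[[0,0,0],[0,0,0],-0.6],[[0,0,0],[0,0,0],-0.6],[[0,0,0],[0,0,0],-0.6],[[0,0,-4],[0,0,0],-0.6],[[0,0,-5],[0,0,0],-0.6],[[2,-0.1,-2.5],[0,0,0],-0.6],[[5,-0.4,0],[0,0,0],-0.6]]}}

```text
time: 15.3
position: [0.5104, 0.0058, 0.2028]
tool_rot: [2.113, 2.318, 0.004]
ft_force: [-0.3, 1.0, 0.8]
grip_width: 0.333
grip_force: 8.0
```

{"fn": "drive_tool", "kwargs": {"motion": [[[5,-0.4,0],[0,0,0],-0.6],[[5,-0.4,0],[0,0,0],-0.6],[[5,-0.3,0],[0,0,0],-0.6],[[5,-0.3,0],[0,0,0],-0.6],[[4,-0.3,0],[0,0,0],-0.6],[[2.5,-0.2,0],[0,0,0],-0.6],[[1.2,0,0],[0,0,0],-0.6],[[0,0,0],[0,0,0],-0.6]]}}

```text
time: 16.3
position: [0.4623, 0.2815, 0.2001]
tool_rot: [2.108, 2.329, -0.0]
ft_force: [-0.1, -0.7, -0.7]
grip_width: 0.334
grip_force: 8.0
```

```bash
python3 - <<'E'
from h import *
delta([.462,.2805,.115])
im,K,T=shot("top"); h,s,v=cv2.split(cv2.cvtColor(im,cv2.COLOR_RGB2HSV))
m=((h>15)&(h<30)&(s>120)&(v>80)).astype(np.uint8); m[:200]=0;m[310:]=0;m[:,:150]=0;m[:,265:]=0
k,l,st,ce=cv2.connectedComponentsWithStats(m); print([(a,ray(K,T,c,.02).round(3)) for a,c in zip(st[1:],ce[1:]) if a[4]>5])
E
```

```text
t 16.3 pos [0.4623 0.2815 0.2001] x-yaw 95.69 zax [-0. -0. -1.] F [-0.1 -0.7 -0.7] grip 0.334 8.0
delta tool cm [-0.1  -0.04  8.51]
[]
```

{"fn": "drive_tool", "kwargs": {"motion": [[[0,0,4],[0,0,0],-0.6],[[0,0,4],[0,0,0],-0.6],[[0,0,0.7],[0,0,0],-0.6],[[0,0,0],[0,0,0],0.05],[[0,0,0],[0,0,0],0.05],[[0,0,0],[0,0,0],0.05],[[0,0,-3.7],[0,0,0],0.05],[[0,0,-5],[0,0,0],0.05],[[-3,0.2,0],[0,0,0],0.2],[[-5,0.2,0],[0,0,0],0.2],[[-5,0.2,0],[0,0,0],0.2],[[-5,0.3,0],[0,0,0],0.2]]}}

```text
time: 17.85
position: [0.4893, 0.1017, 0.201]
tool_rot: [2.108, 2.327, 0.001]
ft_force: [0.8, -0.1, -1.2]
grip_width: 0.603
grip_force: 0.0
```

{"fn": "drive_tool", "kwargs": {"motion": [[[-5,0.2,0],[0,0,0],0.2],[[-5,0.2,0],[0,0,0],0.2],[[-5,0.3,0],[0,0,0],0.2],[[-3.7,0.2,0],[0,0,0],0.2],[[-2,0,0],[0,0,0],0.2],[[0,0,0],[0,0,0],0.2]]}}

```text
time: 18.6
position: [0.5183, -0.1027, 0.2003]
tool_rot: [2.112, 2.326, 0.0]
ft_force: [-0.1, 0.5, 0.3]
grip_width: 0.598
grip_force: 0.0
```

```bash
python3 - <<'E'
from h import *
delta([.5185,-.1018,.085])
im,K,T=shot("top"); h,s,v=cv2.split(cv2.cvtColor(im,cv2.COLOR_RGB2HSV))
for n,(a,b,lo) in dict(gold=(15,30,120),green=(50,85,150)).items():
    m=((h>a)&(h<b)&(s>lo)&(v>40)).astype(np.uint8); m[:200]=0;m[310:]=0;m[:,:150]=0;m[:,265:]=0
    k,l,st,ce=cv2.connectedComponentsWithStats(m); print(n,[(a,ray(K,T,c,.02).round(3)) for a,c in zip(st[1:],ce[1:]) if a[4]>15])
E
```

```text
t 18.6 pos [ 0.5183 -0.1027  0.2003] x-yaw 95.53 zax [ 0.  0. -1.] F [-0.1  0.5  0.3] grip 0.598 0.0
delta tool cm [ 0.08  0.02 11.53]
gold [(array([204, 265,  15,  13, 157], dtype=int32), array([0.399, 0.314, 0.02 ]))]
green []
```

{"fn": "drive_tool", "kwargs": {"motion": [[[0,0,5],[0,0,0],0.2],[[0,0,4.5],[0,0,0],0.2],[[0,0,2],[0,0,0],0.2],[[0,0,0],[0,0,0],-0.6],[[0,0,0],[0,0,0],-0.6],[[0,0,0],[0,0,0],-0.6],[[0,0,0],[0,0,0],-0.6],[[0,0,0],[0,0,0],-0.6],[[0,0,-4],[0,0,0],-0.6],[[0,0,-5],[0,0,0],-0.6],[[3.1,-0.2,-2.5],[0,0,0],-0.6],[[5,-0.4,0],[0,0,0],-0.6]]}}

```text
time: 20.15
position: [0.506, -0.0228, 0.2028]
tool_rot: [2.111, 2.32, 0.004]
ft_force: [1.0, 0.7, 0.4]
grip_width: 0.334
grip_force: 8.0
```

{"fn": "drive_tool", "kwargs": {"motion": [[[5,-0.4,0],[0,0,0],-0.6],[[5,-0.4,0],[0,0,0],-0.6],[[5,-0.3,0],[0,0,0],-0.6],[[5,-0.3,0],[0,0,0],-0.6],[[5,-0.4,0],[0,0,0],-0.6],[[4,-0.3,0],[0,0,0],-0.6],[[3,-0.2,0],[0,0,0],-0.6],[[2,-0.1,0],[0,0,0],-0.6],[[1,0,0],[0,0,0],-0.6],[[0,0,0],[0,0,0],-0.6]]}}

```text
time: 21.4
position: [0.446, 0.3242, 0.2001]
tool_rot: [-2.109, -2.329, 0.0]
ft_force: [-0.4, -0.2, -0.2]
grip_width: 0.335
grip_force: 8.0
```

{"fn": "drive_tool", "kwargs": {"motion": [[[0,0,4],[0,0,0],-0.6],[[0,0,4],[0,0,0],-0.6],[[0,0,0.5],[0,0,0],-0.6],[[0,0,0],[0,0,0],0.05],[[0,0,0],[0,0,0],0.05],[[0,0,0],[0,0,0],0.05],[[0,0,-3.5],[0,0,0],0.05],[[0,0,-5],[0,0,0],0.05],[[-3,0.4,0],[0,0,0],-1],[[-5,0.7,0],[0,0,0],-1],[[-5,0.7,0],[0,0,0],-1],[[-5,0.7,0],[0,0,0],-1]]}}

```text
time: 22.9
position: [0.4891, 0.1459, 0.2009]
tool_rot: [2.108, 2.327, 0.001]
ft_force: [1.3, 0.2, -0.5]
grip_width: 0.154
grip_force: 0.0
```

{"fn": "drive_tool", "kwargs": {"motion": [[[-5,0.7,0],[0,0,0],-1],[[-3.4,0.4,0],[0,0,0],-1],[[0,0,0],[0,0,0],-1],[[0,0,0],[0,0,0],-1]]}}

```text
time: 23.4
position: [0.5078, 0.0658, 0.2006]
tool_rot: [2.108, 2.329, 0.001]
ft_force: [-0.9, -0.3, 0.1]
grip_width: 0.004
grip_force: 0.0
```

```bash
python3 - <<'E'
from h import *
delta([.5075,.065,.092])
im,K,T=shot("top"); a=cv2.cvtColor(im,cv2.COLOR_RGB2BGR)[170:330,140:460]; cv2.imwrite("pics/t3.png",cv2.resize(a,None,fx=2.5,fy=2.5))
E
```

```text
t 23.4 pos [0.5078 0.0658 0.2006] x-yaw 95.68 zax [ 0.001  0.    -1.   ] F [-0.9 -0.3  0.1] grip 0.004 0.0
delta tool cm [-0.08 -0.05 10.86]
```

View pics/t3.png

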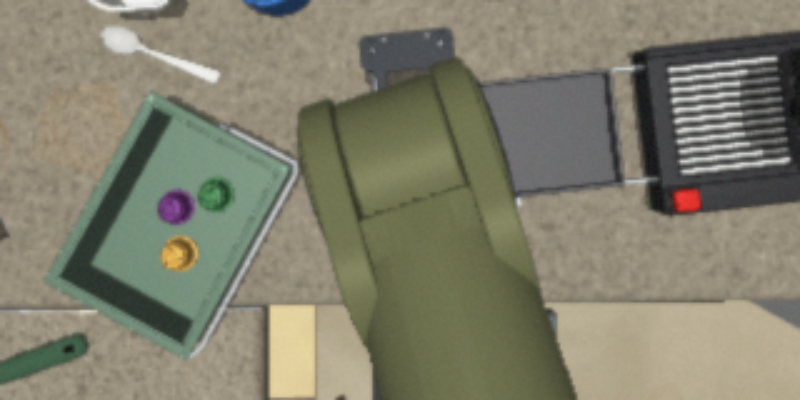

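The top view shows purple (175,207), green (215,194) and gold (179,254) all in the caddy, and the tray empty. I push the drawer in now.

{"fn": "drive_tool", "kwargs": {"motion": [[[0,0,5],[0,0,0],-1],[[0,0,4.5],[0,0,0],-1],[[0,0,1.3],[0,0,0],-1],[[-1,0,0],[0,0,0],-1],[[-1,0,0],[0,0,0],-1],[[-2,0,0],[0,0,0],-1],[[-2,0,0],[0,0,0],-1],[[-2,0,0],[0,0,0],-1],[[-2,0,0],[0,0,0],-1],[[-2,0,0],[0,0,0],-1],[[-2,0,0],[0,0,0],-1],[[0,0,0],[0,0,0],-1]], "force": 20}}

```text
time: 24.95
position: [0.5221, -0.0775, 0.093]
tool_rot: [2.113, 2.322, -0.001]
ft_force: [-0.0, 0.2, -1.1]
grip_width: 0.008
grip_force: 0.0
```

{"fn": "drive_tool", "kwargs": {"motion": [[[-1,0,0],[0,0,0],-1],[[-0.7,0,0],[0,0,0],-1],[[-0.5,0,0],[0,0,0],-1],[[-0.5,0,0],[0,0,0],-1],[[-0.3,0,0],[0,0,0],-1],[[0,0,0],[0,0,0],-1]]}}

```text
time: 25.7
position: [0.5244, -0.1021, 0.0921]
tool_rot: [-2.106, -2.328, -0.002]
ft_force: [-1.6, 6.3, 4.2]
grip_width: 0.004
grip_force: 3.1
```

{"fn": "drive_tool", "kwargs": {"motion": [[[-0.3,0,0],[0,0,0],-1],[[-0.3,0,0],[0,0,0],-1],[[-0.3,0,0],[0,0,0],-1],[[0,0,0],[0,0,0],-1]]}}

```text
time: 26.2
position: [0.5253, -0.1111, 0.0921]
tool_rot: [-2.106, -2.329, -0.002]
ft_force: [0.5, 4.4, 3.0]
grip_width: 0.006
grip_force: 2.4
```

{"fn": "drive_tool", "kwargs": {"motion": [[[-0.3,0,0],[0,0,0],-1],[[-0.2,0,0],[0,0,0],-1],[[0,0,0],[0,0,0],-1]]}}

```text
time: 26.58
position: [0.526, -0.1178, 0.0921]
tool_rot: [-2.109, -2.328, -0.001]
ft_force: [-0.4, 5.1, 1.0]
grip_width: 0.007
grip_force: 2.5
```

{"fn": "drive_tool", "kwargs": {"motion": [[[-0.2,0,0],[0,0,0],-1],[[-0.2,0,0],[0,0,0],-1],[[0,0,0],[0,0,0],-1]]}}

```text
time: 26.95
position: [0.5263, -0.1208, 0.0921]
tool_rot: [-2.108, -2.328, -0.002]
ft_force: [-0.9, 7.2, 1.9]
grip_width: 0.006
grip_force: 3.5
```

```bash
python3 - <<'E'
from h import *
delta([.5075,.065,.092])
im,K,T=shot("top"); a=cv2.cvtColor(im,cv2.COLOR_RGB2BGR)[150:280,340:500]; cv2.imwrite("pics/t4.png",cv2.resize(a,None,fx=4,fy=4))
E
```

```text
t 26.95 pos [ 0.5263 -0.1208  0.0921] x-yaw 95.68 zax [-0.     0.002 -1.   ] F [-0.9  7.2  1.9] grip 0.006 3.5
delta tool cm [18.67 -0.03  0.04]
```

View pics/t4.png

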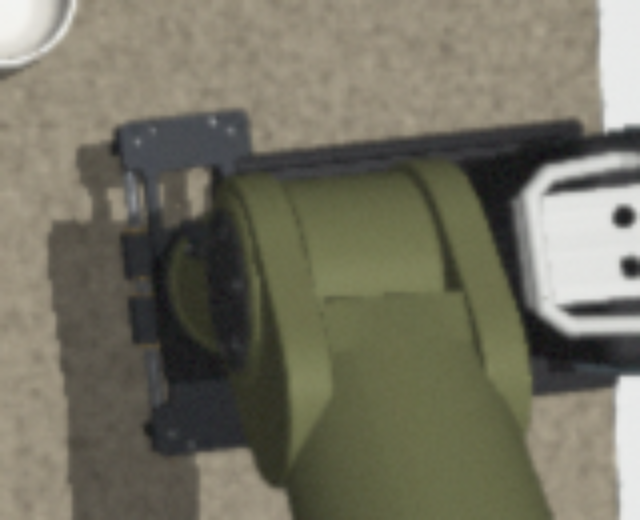

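The top view shows the fingers in front of the machine at about (140,290) and the pull hidden. I keep pushing by force.

{"fn": "drive_tool", "kwargs": {"motion": [[[-0.2,0,0],[0,0,0],-1],[[-0.2,0,0],[0,0,0],-1],[[0,0,0],[0,0,0],-1]]}}

```text
time: 27.38
position: [0.5264, -0.1212, 0.092]
tool_rot: [-2.103, -2.327, -0.006]
ft_force: [-2.7, 13.5, 5.8]
grip_width: -0.001
grip_force: 7.0
```

{"fn": "drive_tool", "kwargs": {"motion": [[[-0.2,0,0],[0,0,0],-1],[[-0.2,0,0],[0,0,0],-1],[[0,0,0],[0,0,0],-1]]}}

```text
time: 27.75
position: [0.5265, -0.1216, 0.092]
tool_rot: [-2.098, -2.326, -0.009]
ft_force: [-3.9, 21.0, 8.8]
grip_width: 0.003
grip_force: 10.5
```

{"fn": "drive_tool", "kwargs": {"motion": [[[-0.2,0,0],[0,0,0],-1],[[-0.1,0,0],[0,0,0],-1],[[0,0,0],[0,0,0],-1]]}}

```text
time: 28.12
position: [0.5266, -0.1218, 0.092]
tool_rot: [-2.094, -2.325, -0.012]
ft_force: [-5.5, 25.7, 10.0]
grip_width: 0.006
grip_force: 13.3
```

{"fn": "drive_tool", "kwargs": {"motion": [[[1.2,0,0],[0,0,0],-1],[[1,0,0],[0,0,0],-1],[[2,0,0],[0,0,0],-1],[[2,0,-1],[0,0,0],-1],[[0,0,-5],[0,0,0],-1],[[0,0,-5],[0,0,0],-1],[[-3,0,-3],[0,0,0],-1],[[-4.5,0,-3],[0,0,0],-1],[[-4,0,0],[0,0,0],-1],[[0,0,0],[0,0,0],-1],[[0,0,0],[0,0,0],-1]]}}

```text
time: 29.5
position: [0.5326, -0.1846, 0.2623]
tool_rot: [-2.108, -2.329, -0.001]
ft_force: [0.3, 0.6, 0.2]
grip_width: 0.002
grip_force: 0.0
```

```bash
python3 - <<'E'
from h import *
delta([.524,-.12,.2])
im,K,T=shot("wrist","w5.png"); g=cv2.cvtColor(im,cv2.COLOR_RGB2HSV)
for v in range(80,220,4):
    p=ray(K,T,(316,v),.048); print(v,p.round(3)[:2],g[v,300:334:4,2],g[v,300:334:8,1])
h,s,v=cv2.split(g); red=(((h<6)|(h>174))&(s>180)&(v>100)).astype(np.uint8)
n,l,st,ce=cv2.connectedComponentsWithStats(red); i=1+np.argmax(st[1:,4]); print("catch",st[i],ray(K,T,ce[i],.076))
E
```

```text
t 29.5 pos [ 0.5326 -0.1846  0.2623] x-yaw 95.69 zax [ 0.  0. -1.] F [0.3 0.6 0.2] grip 0.002 0.0
delta tool cm [ 6.52 -0.22  6.23]
80 [ 0.522 -0.074] [199 217 213 203 206 198 207 203 197] [37 37 36 36 39]
84 [ 0.522 -0.078] [209 200 203 207 203 186 190 185 201] [38 36 38 39 38]
88 [ 0.522 -0.082] [195 188 202 203 207 218 194 203 195] [39 37 38 38 39]
92 [ 0.523 -0.085] [198 201 203 208 213 212 215 214 200] [39 38 37 36 40]
96 [ 0.523 -0.089] [208 212 204 213 211 208 210 192 197] [37 39 37 36 38]
100 [ 0.524 -0.093] [207 214 215 205 220 220 214 217 203] [37 36 32 37 38]
104 [ 0.524 -0.097] [194 192 206 197 194 210 204 213 199] [38 38 38 38 37]
108 [ 0.524 -0.101] [161 182 192 182 205 220 204 202 202] [36 37 36 36 37]
112 [ 0.525 -0.105] [123 124 127 122 117 126 136 189 191] [35 34 35 34 37]
116 [ 0.525 -0.109] [123 120 128 127 129 125 126 123 112] [35 34 36 32 36]
120 [ 0.525 -0.113] [126 127 123 127 130 119 121 122 115] [34 35 35 36 35]
124 [ 0.526 -0.117] [120 123 119 128 139 121 129 120 118] [36 36 33 34 37]
128 [ 0.526 -0.121] [111 110 122 126 132 123 119 120 117] [37 36 37 32 35
[... 914 characters left out ...]
14 19 10 14]
184 [ 0.532 -0.18 ] [53 53 53 54 52 52 53 53 53] [14 14 15 10 14]
188 [ 0.533 -0.185] [34 47 44 35 59 35 56 38 39] [15 12  9  9 20]
192 [ 0.533 -0.189] [ 43 134 138  48 177  35 159  84  87] [6 4 1 2 3]
196 [ 0.533 -0.194] [ 49 133 135  48 177  34 173  82  91] [0 2 4 1 3]
200 [ 0.534 -0.198] [ 51 116 134  44 177  33 170  82  95] [5 2 3 2 3]
204 [ 0.534 -0.203] [ 53 115 135  43 177  31 171  69  97] [0 2 3 1 3]
208 [ 0.535 -0.208] [ 56 115 136  43 209  38 170  67  98] [5 2 2 2 3]
212 [ 0.535 -0.212] [ 63 112 137  44 248  55 177  66  99] [0 2 0 1 0]
216 [ 0.536 -0.217] [104 182 226  73 249  54 248 106 181] [5 1 0 0 1]
catch [231 180  20  23 415] [ 0.45644548 -0.18913778  0.076     ]
```

```bash
python3 - <<'E'
from h import *
for f in ("w1.png","w5.png"):
    g=cv2.cvtColor(cv2.imread("pics/"+f),cv2.COLOR_BGR2HSV).astype(int); c=372 if f=="w1.png" else 316
    print(f,[(v,int(g[v,c,2]),int(g[v,c,1])) for v in range(124,176,2)])
K=cam("wrist")[0]; T=np.eye(4); c=ctrl.calibration("wrist"); s=ctrl.get_state()
T[:3,:3]=R.from_rotvec([-2.103,-2.33,0]).as_matrix(); T[:3,3]=[.451,-.1819,.3587]; T=T@c["tool_from_camera"]
for v in range(126,170,4): print(v,ray(K,T,(372,v),.048).round(3))
print(ray(K,T,(319.2,183),.076))
im,K,T=shot("top"); exec(open("m.py").read().split("# deck")[0])
h,s,v=cv2.split(cv2.cvtColor(im,cv2.COLOR_RGB2HSV))
for n,(a,b,lo) in dict(gold=(15,30,120),green=(55,85,130),purple=(135,165,90)).items():
    m=((h>a)&(h<b)&(s>lo)&(v>30)).astype(np.uint8); m[:200]=0;m[310:]=0;m[:,:150]=0;m[:,265:]=0
    k,l,st,ce=cv2.connectedComponentsWithStats(m); print(n,[(a[4],ray(K,T,c,.02).round(3)) for a,c in zip(st[1:],ce[1:]) if a[4]>15])
E
```

```text
w1.png [(124, 175, 36), (126, 177, 36), (128, 166, 37), (130, 115, 35), (132, 104, 37), (134, 103, 35), (136, 105, 34), (138, 107, 36), (140, 107, 19), (142, 137, 2), (144, 154, 2), (146, 156, 2), (148, 158, 2), (150, 159, 2), (152, 160, 2), (154, 161, 2), (156, 161, 2), (158, 159, 0), (160, 155, 3), (162, 103, 5), (164, 47, 16), (166, 46, 11), (168, 41, 12), (170, 45, 11), (172, 44, 6), (174, 46, 17)]
w5.png [(124, 139, 33), (126, 137, 34), (128, 132, 37), (130, 133, 35), (132, 131, 33), (134, 133, 13), (136, 164, 2), (138, 181, 1), (140, 191, 3), (142, 192, 1), (144, 192, 3), (146, 194, 3), (148, 192, 3), (150, 194, 3), (152, 195, 3), (154, 191, 0), (156, 189, 3), (158, 189, 3), (160, 183, 1), (162, 126, 4), (164, 60, 13), (166, 48, 11), (168, 55, 14), (170, 47, 16), (172, 52, 20), (174, 52, 15)]
126 [ 0.52  -0.108  0.048]
130 [ 0.521 -0.113  0.048]
134 [ 0.521 -0.118  0.048]
138 [ 0.522 -0.124  0.048]
142 [ 0.523 -0.129  0.048]
146 [ 0.524 -0.135  0.048]
150 [ 0.525 -0.14   0.048]
154 [ 0.525 -0.146  0.048]
158 [ 0.526 -0.151  0.048]
162 [ 0.527 -0.157  0.048]
166 [ 0.528 -0.162  0.048]
[ 0.4551734  -0.18912293  0.076     ]
catch 66.0 (414.3787878787879, 249.74242424242425) [ 0.45261412 -0.18888454  0.076     ]
caddy [ 159  208   97  105 4955] [[157.61981201171875, 282.08538818359375], [199.57431030273438, 205.66824340820312], [256.299560546875, 236.8115234375], [214.34506225585938, 313.2286682128906]] [[0.38367866 0.42251418]
 [0.56334905 0.32539241]
 [0.48774988 0.18950324]
 [0.3100741  0.28797573]] [0.43621292 0.30634639] [0.15335653 0.20424027 0.15550274 0.20313915]
gold [(np.int32(157), array([0.399, 0.314, 0.02 ]))]
green []
purple [(np.int32(137), array([0.446, 0.318, 0.02 ]))]
```

The pull end is back where it started (about y -0.128 in both views), the caddy hasn't moved, and nothing is touching. I hand it in.

```bash
python3 -c "
from bench import ctrl
print(ctrl.close_job())"
```

```text
the job is handed in; nothing more can be done
None
```

The job is handed in, at about 30 s of the 72 s allowed: all three used capsules lie loose in the upright caddy, which has not moved, and the drawer is pushed home and stayed shut when I let go.

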